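Turn the sample carousel until the pump bottle faces front

ROBOT

A 6-joint arm with a two-finger parallel gripper is mounted at the origin on the work surface. World frame = base frame: x ahead of the robot, y to its left, z up, the work surface at z = 0. Lengths are in mm, angles in rad, forces in N, time in s.
With the tool pointing down it reaches from about 350 to 775 mm from the base axis. Payload 7.3 kg.
Tool frame: the origin (TCP) lies on the centre line of the jaws, within the pads' length; the fingertips stand 22 mm ahead of it and the grasp point (between the pads) lies 3 mm ahead of it; z points along the fingers, y is the direction in which the jaws open and shut (so a half turn about z gives the same grasp; the last joint's range is limited). The gripper opens to 92 mm and grips with 3 to 60 N. Pads are 19 mm wide; open, the fingers measure 130 mm over their backs; the gripper's body (75 mm by 190 mm) begins 47 mm behind the grasp point.
Start: joints at [1.158, 0.342, 1.524, -0, 1.275, -0.146], TCP at [138.398, 506.447, 248.741] pointing down, gripper open.
Joint ranges: [-2.53, 2.53], [-0.77, 2.02], [0.04, 2.7], [-1, 4.14], [0.28, 2.66], [-3.11, 3.11]. Speed limits (rad/s): [2.57, 2.57, 3.14, 3.14, 3.14, 3.14].

INTERFACE

Orientations are given as [roll, pitch, yaw] about the fixed x, y, z axes, in that order (R = Rz(yaw) Ry(pitch) Rx(roll)).
In Python, from plant import bot gives the robot as it stands.
- The arm moves only by the tool play_rows, never from a script. Its argument "moves" is one flat list of numbers, 5 for each row, row after row: the closure in counts, from 0 (fully open) to 255 (shut), then the shift along the tool's x, y, z in mm, then the turn about the tool's z in degrees. A call has 1 to 8 rows; each row is the pose to reach, as a shift and turn from the pose commanded when the call began, along the tool's axes at that moment; what a row does not reach only later rows make up. A row lasts 1/12 s, in which the tool goes at most 41.7 mm and 7.16 degrees, less where a joint would pass 70% of its speed; a pose out of reach is approached as far as the arm can. A call with a gripper value outside its range is refused whole. The fingers move at their own pace and stop on an object; the grip force is fixed at half the most. Time passes only in rows, so rows that repeat a pose let the fingers close. It gives the time, the measured TCP pose, the force and the opening at its end, in the units of the state.
- bot.get_obs(): the state, without advancing time (a new reading comes with each control period).
- bot.capture(name): name is "side" or "top" or "wrist"; returns a dict with "color" (420x560x3 uint8, red, green, blue), "fx", "fy", "cx", "cy" (pixels), "world_to_cam" (4x4, takes a point from world to camera coordinates); the wrist camera has in their place "T_tool_cam" (4x4, takes a point from camera to tool coordinates, whose origin is the TCP and whose axes are the flange's). Camera axes: x right, y down, z forward; pixel columns grow to the right and rows downward; lengths in mm; the calibration is good to about 2 mm. A picture is of the moment at which its call begins: read the wrist's pose just before it. There is no depth.
- bot.close_job(): hands the job in, once; it reports no verdict.
The state is a dict: "time": time; "joint_positions": joint angles; "dq": joint speeds; "tau": joint torques, N m; "tool_pos": TCP position; "tcp_rot": TCP orientation; "contact_force": force on the tool from outside, world axes, zero at the start; "moment": the same for the moment, N m; "grip_width": finger opening in mm.
Only numpy, scipy, OpenCV 4.12 (cv2) and the standard library are available. Lean on these libraries where they do the work, as an engineer would, in place of code of your own. Each camera call takes 0.05 s, during which the arm holds its last target.

TASK

The front place of this stockroom's sample carousel is empty. Push the rim of the turntable round with the fingertips until the pump bottle stands at the front, centred in line with the pointer on the foot, and leave it at rest there. Do not touch or lift any of the products, and leave the things lying on the bench where they are.

Things in the scene. Friction and masses are not known exactly. Their poses are not given: they have to be found in the camera images.
- stand: Fixed dark steel foot of the turntable, below the disc. Origin on the turning axis, on the bench top. Its own -x axis is the FRONT of the carousel: a flat pointer bar, 22 mm wide and 8 mm high, lies on the bench along it and ends in a round knob (34 mm across, 8 mm high) reaching 207 mm from the axis.
- front_spot (a point): The front place: a point fixed to the stand, above the pointer's centre line, 65 mm from the turning axis and 30 mm above the bench, where a product that stands at the front has its axis.
- turntable: Aluminium disc, 224 mm across, from 23 to 30 mm above the bench, turning about its own vertical z axis. Origin on that axis, on the bench top. It turns either way without end stop, with a light steady friction (1 to 3 N at the paddles, more when turned faster), and stays where it is left. It carries six cells, and six paddles on its rim.
- cell (a point): On the turntable: floor centre of its only empty cell, 180 degrees from the turntable's x axis, 65 mm from the turning axis, 30 mm above the bench. Six equal open square cells (40 mm inside, walls 3 mm, rim 46 mm above the bench) lie 60 degrees apart on this circle; the other five hold one product each, in changing order.
- paddle (a point): On the turntable: centre of one of its six equal push paddles, at 30 degrees about z from the turntable's x axis, 132 mm from the turning axis, 39 mm above the bench. Flat radial upright plates 8 mm thick, from 108 to 156 mm from the axis, 23 to 55 mm above the bench, every 60 degrees, half-way between cells. Outside the disc the space between them is free down to the bench, but for the pointer.
- pump: The pump bottle: white round bottle 36 mm in diameter, with a black push-top pump whose flat spout sticks out sideways to 32 mm from its axis; 78 mm tall, the only product with a spout. Loose, standing upright in one of the cells with a few mm of play. Origin at the centre of its underside, 30 mm above the bench; z up its axis.
- jar: Squat white jar with a wide black lid, 37 mm in diameter, 42 mm tall. Loose, standing upright in one of the cells with a few mm of play. Origin at the centre of its underside, 30 mm above the bench; z up its axis.
- can: Slim white spray can with a blunt black cap, 34 mm in diameter, 66 mm tall. Loose, standing upright in one of the cells with a few mm of play. Origin at the centre of its underside, 30 mm above the bench; z up its axis.
- bottle: White bottle with a pointed black nozzle cap and no spout, 36 mm in diameter, 64 mm tall. Loose, standing upright in one of the cells with a few mm of play. Origin at the centre of its underside, 30 mm above the bench; z up its axis.
- flask: Flat rectangular white flask, 22 x 30 mm, with a black screw cap, 58 mm tall. Loose, standing upright in one of the cells with a few mm of play. Origin at the centre of its underside, 30 mm above the bench; z up its axis.
- carton: Small closed cardboard carton, 100 x 70 x 50 mm. Loose on the bench, to be left alone. Origin at the centre of its underside.
- tape: Roll of clear tape standing flat like a ring, 90 mm across, 45 mm tall. Loose on the bench, to be left alone. Origin at the centre of its underside.
- blackbox: Flat black stock box, 160 x 70 x 45 mm. Loose on the bench, to be left alone. Origin at the centre of its underside.
- straightener: Black cordless hair straightener, 230 x 30 x 24 mm, lying flat. Loose on the bench, to be left alone. Origin at the centre of its underside (near the middle of its length).
- hairbrush: Black hairbrush lying flat, 200 x 55 x 27 mm. Loose on the bench, to be left alone. Origin at the centre of its underside (near the middle of its length).
Things that resemble listed ones, but are neither listed nor needed, are in the scene too. Leave any yellow look-alike of the can alone.

How it is judged (in metres and radians):
On the way:
1. the fingertips push the turntable (contact force between the fingers and turntable above 0.1 N).
At the end, for the whole second after the job is handed in: The pump bottle's axis is within 9 mm (seen from above) of the front place, the turntable is at rest, all five products stand upright (within 0.15 rad) in their cells, and the things on the bench have moved less than 20 mm (horizontal distance between pump and front_spot below 0.009 m and angular speed of turntable below 0.05 rad/s and angle between each of pump, jar, can, bottle, flask's own z axis and vertical below 0.15 rad and height (world z) of pump between 0.025 and 0.036 m and horizontal distance between each of pump, jar, can, bottle, flask and stand below 0.075 m and height (world z) of jar between 0.025 and 0.036 m and height (world z) of can between 0.025 and 0.036 m and height (world z) of bottle between 0.025 and 0.036 m and height (world z) of flask between 0.025 and 0.036 m and distance of each of carton, tape, blackbox, straightener, hairbrush from where it was at the start of the episode below 0.02 m); the robot touches nothing.
It fails at once if a product in the carousel is lifted or tipped (height (world z) of any of pump, jar, can, bottle, flask above 0.04 m or angle between any of pump, jar, can, bottle, flask's own z axis and vertical above 0.3 rad).
It fails at once if the robot touches a product instead of the turntable (contact force between any of the fingers, the arm and pump above 1 N or contact force between any of the fingers, the arm and jar above 1 N or contact force between any of the fingers, the arm and can above 1 N or contact force between any of the fingers, the arm and bottle above 1 N or contact force between any of the fingers, the arm and flask above 1 N).
It fails at once if something lying on the bench is disturbed (moved more than 20 mm) (distance of any of carton, tape, blackbox, straightener, hairbrush from where it was at the start of the episode above 0.02 m).
It also fails if it takes over 58 s, if anything falls off the work surface, if the arm or the gripper's body presses on something with over 40 N, if the wrist force passes 120 N, or if a joint passes its speed limit or range.

## Working session

There is one attempt and no reset: what is moved stays moved. The work goes in short steps, Python scripts to look and compute and a tool call to move; the robot and the scene stay as the last step left them, time stands still between calls to the robot, and variables do not carry over. Pictures are saved under pics/ and viewed, and the job is handed in when it is done.

Besides the shell and the picture viewer there is one more tool, called after "Emit:" as name(argument=value, ...), one argument or row to a line, values as JSON. play_rows: Moves the arm, as the interface text tells. Its arguments: {"type":"object","properties":{"moves":{"type":"array","items":{"type":"number"}}},"required":["moves"]}

```bash
mkdir -p pics; ls; python3 - <<'E'
from plant import bot
import cv2
o=bot.get_obs();print(o)
for n in ["top","side","wrist"]:
    c=bot.capture(n);cv2.imwrite(f"pics/{n}0.png",c["color"][:,:,::-1])
    print(n,c["fx"],c["fy"],c["cx"],c["cy"]);print(c.get("world_to_cam",c.get("T_tool_cam")))
E
```

```text
pics
{'time': 0.0, 'joint_positions': array([ 1.15797399e+00,  3.42712044e-01,  1.52499526e+00,  2.96278361e-05,
        1.27537088e+00, -1.46008216e-01]), 'dq': array([-0.00141815, -0.00164603,  0.00011888,  0.00015473,  0.00261958,
       -0.00155949]), 'tau': array([ 1.40263772e-03, -4.31230617e+01, -2.44223428e+01,  7.17768981e-02,
        5.59402665e-02, -1.32312734e-04]), 'tool_pos': array([138.25181367, 506.10147453, 248.05806136]), 'tcp_rot': array([-3.14012705e+00, -2.44159395e-04,  2.87476970e+00]), 'contact_force': array([ 1.09547719,  0.18300867, -0.10290968]), 'moment': array([0.02824711, 0.0059818 , 0.01524128]), 'grip_width': 92.15677523940938}
top 449.0809866325341 449.0809866325341 283.0169349088328 205.54146944116067
[[-2.75686406e-03 -9.99995961e-01  6.91142348e-04  1.53500440e+01]
 [-9.90212271e-01  2.63344601e-03 -1.39544702e-01  5.62303177e+02]
 [ 1.39542318e-01 -1.06908341e-03 -9.90215531e-01  1.30785463e+03]
 [ 0.00000000e+00  0.00000000e+00  0.00000000e+00  1.00000000e+00]]
side 456.8424914476989 456.8424914476989 285.8596548214854 206.77650566373444
[[-9.49921600e-01 -3.12222625e-01 -1.28835915e-02  5.18254872e+02]
 [-2.05192893e-01  6.54322890e-01 -7.27844374e-01  1.39995769e+02]
 [ 2.35679510e-01 -6.88751470e-01 -6.85621310e-01  1.12017776e+03]
 [ 0.00000000e+00  0.00000000e+00  0.00000000e+00  1.00000000e+00]]
wrist 326.8835058430436 326.8835058430436 284.7444506163176 211.67061333993007
[[ 1.22342729e-04 -9.59726853e-01 -2.80934785e-01  7.64752964e+01]
 [ 9.99999618e-01  3.60439851e-04 -7.95847055e-04  2.49525278e-01]
 [ 8.65055881e-04 -2.80934581e-01  9.59726530e-01 -1.35385294e+02]
 [ 0.00000000e+00  0.00000000e+00  0.00000000e+00  1.00000000e+00]]
```

View pics/top0.png

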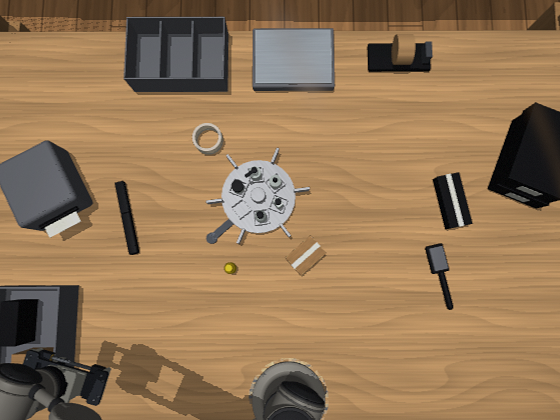

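View pics/side0.png

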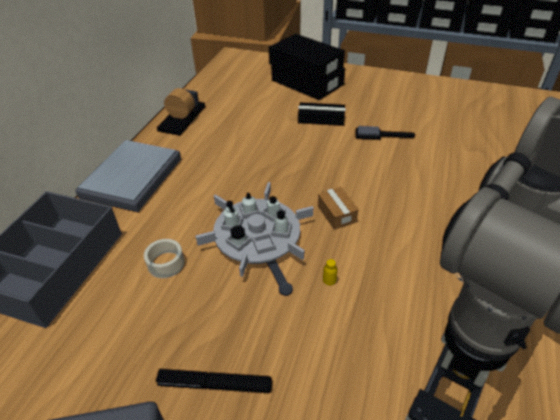

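View pics/wrist0.png

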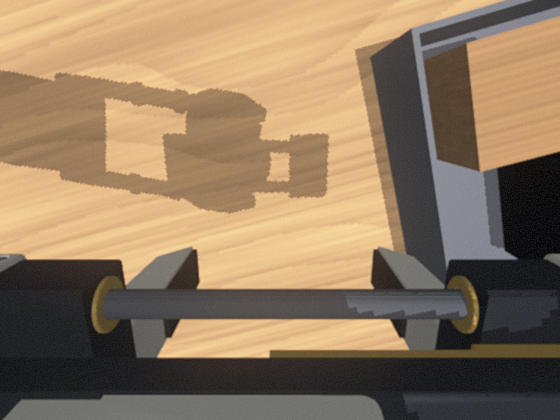

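```bash
python3 - <<'E'
import cv2
t=cv2.imread("pics/top0.png")[130:280,185:335];cv2.imwrite("pics/tc.png",cv2.resize(t,(600,600),interpolation=cv2.INTER_CUBIC))
t=cv2.imread("pics/side0.png")[175:305,185:350];cv2.imwrite("pics/sc.png",cv2.resize(t,None,fx=4.5,fy=4.5,interpolation=cv2.INTER_CUBIC))
E
```

```text
(no output)
```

View pics/tc.png

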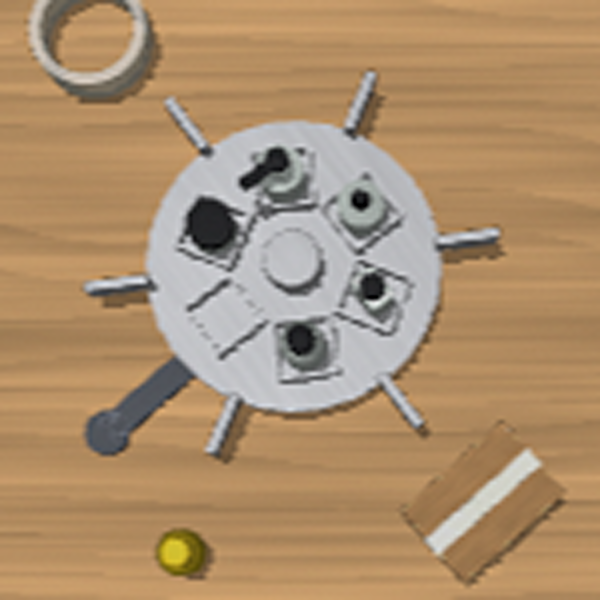

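View pics/sc.png

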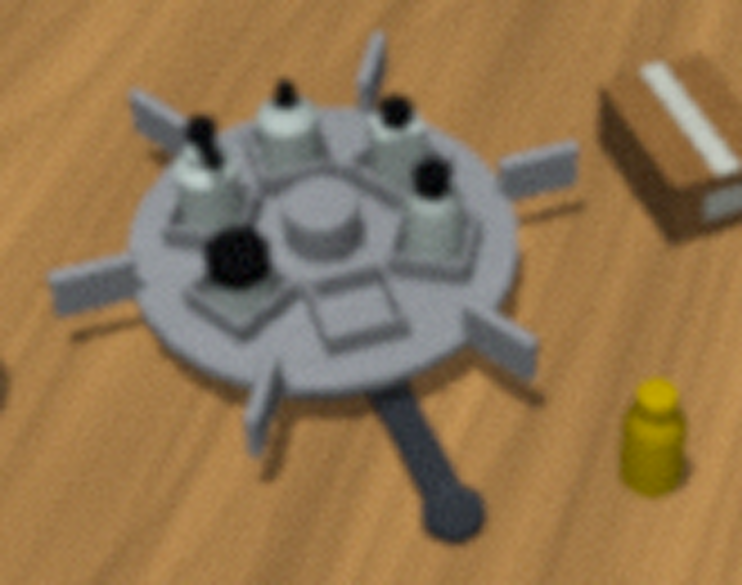

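```bash
cat > h.py <<'E'
import numpy as np, cv2
from plant import bot
def ray(c,u,v):
    W=c["world_to_cam"];R=W[:3,:3];t=W[:3,3]
    return -R.T@t, R.T@np.array([(u-c["cx"])/c["fx"],(v-c["cy"])/c["fy"],1])
def onz(c,u,v,z):
    o,d=ray(c,u,v);return o+d*(z-o[2])/d[2]
def proj(c,p):
    q=c["world_to_cam"]@np.append(p,1);return np.array([c["fx"]*q[0]/q[2]+c["cx"],c["fy"]*q[1]/q[2]+c["cy"]])
E
python3 - <<'E'
from h import *
c=bot.capture("top")
f=lambda u,v,z:onz(c,185+u/4-.375,130+v/4-.375,z)
# disc edge points (crop) fit, z=30
P=np.array([f(*p,30)[:2] for p in [(150,265),(442,262),(295,121),(296,413),(190,165),(403,160),(193,370),(398,365)]])
A=np.c_[2*P,np.ones(len(P))];s=np.linalg.lstsq(A,(P**2).sum(1),rcond=None)[0]
ctr=s[:2];print("centre",ctr,"R",np.sqrt(s[2]+ctr@ctr))
print("hub?",f(291,260,46))
ang=lambda p:np.degrees(np.arctan2(p[1]-ctr[1],p[0]-ctr[0]))%360
for n,u,v,z in [("knob",107,432,8),("tipL",90,287,55),("tipLL",213,452,55),("tipLR",421,430,55),("tipR",497,235,55),("tipUR",371,76,55),("tipUL",170,102,55),("pumptop",277,158,108),("jartop",212,222,72),("bottle",360,200,94),("A",373,287,90),("B",300,337,90),("emptycell",225,318,40)]:
    p=f(u,v,z);print(n,p.round(0),"ang",ang(p).round(1),"r",np.linalg.norm(p[:2]-ctr).round(1))
E
```

```text
centre [594.71391378  87.59878355] R 111.4854828450092
hub? [594.64217719  90.55118987  46.        ]
knob [469. 232.   8.] ang 131.1 r 191.4
tipL [573. 239.  55.] ang 98.1 r 153.0
tipLL [451. 146.  55.] ang 157.8 r 155.5
tipLR [466.  -6.  55.] ang 216.1 r 158.8
tipR [612. -63.  55.] ang 276.4 r 151.9
tipUR [734.  30.  55.] ang 337.6 r 150.3
tipUL [714. 182.  55.] ang 38.3 r 152.0
pumptop [659.  97. 108.] ang 8.8 r 64.8
jartop [619. 147.  72.] ang 68.0 r 64.5
bottle [631.  38.  94.] ang 305.9 r 61.2
A [567.  29.  90.] ang 245.1 r 64.9
B [531.  81.  90.] ang 185.7 r 63.9
emptycell [552. 140.  40.] ang 129.3 r 67.8
```

Emit:
play_rows(
  moves=[210, -20, -6, 0, 4, 210, -50, -16, 0, 9, 210, -85, -27, 0, 14, 210, -120, -38, 0, 19, 210, -155, -49, 0, 24, 210, -190, -60, 0, 29, 210, -220, -69, 0, 32, 210, -240, -75, 0, 34],
)

```text
time: 0.87
tool_pos: [352.4, 369.0, 248.6]
tcp_rot: [3.142, 0.001, 2.277]
contact_force: [-0.8, -1.1, -0.9]
grip_width: 43.0
```

```bash
cat >> h.py <<'E'
C=np.array([594.7,88.5])
def shift(phi,r,z,yaw=None,ctr=C):
    "tool-axis shift and turn from measured pose to radial pose at angle phi"
    o=bot.get_obs();p=o["tool_pos"];y=o["tcp_rot"][2]
    ph=np.radians(phi);yaw=ph if yaw is None else np.radians(yaw)
    d=np.array([ctr[0]+r*np.cos(ph),ctr[1]+r*np.sin(ph)])-p[:2]
    x=d@[np.cos(y),np.sin(y)];yy=d@[np.sin(y),-np.cos(y)]
    t=np.degrees((y-yaw+np.pi)%(2*np.pi)-np.pi)
    return np.round([x,yy,p[2]-z,t],1)
E
python3 -c "
from h import *
o=bot.get_obs();print(o['time'],o['tool_pos'],o['tcp_rot'],o['grip_width'],o['contact_force'])
print(shift(97.6,138,200))"
```

```text
0.8667 [352.38438046 369.0170179  248.60245943] [3.14152728e+00 6.07959270e-04 2.27667166e+00] 42.97035196048738 [-0.81982732 -1.1363857  -0.89266226]
[-254.7   77.3   48.6   32.8]
```

Emit:
play_rows(
  moves=[210, -20, 6, 0, 4, 210, -55, 17, 0, 9, 210, -95, 29, 0, 14, 210, -135, 41, 0, 19, 210, -175, 53, 0, 24, 210, -212, 64, 20, 29, 210, -240, 73, 35, 32, 210, -255, 77, 49, 33],
)

```text
time: 1.53
tool_pos: [577.6, 225.0, 198.1]
tcp_rot: [3.141, 0.001, 1.7]
contact_force: [-0.8, 0.6, -0.2]
grip_width: 16.3
```

```bash
python3 -c "
from h import *
o=bot.get_obs();print(o['time'],o['tool_pos'],o['tcp_rot'],o['grip_width'],o['contact_force'])
print(shift(97.6,138,60))
c=bot.capture('wrist');cv2.imwrite('pics/w1.png',c['color'][:,:,::-1])
c=bot.capture('top');cv2.imwrite('pics/t1.png',cv2.resize(c['color'][130:280,185:335,::-1],(600,600)))"
```

```text
1.5333 [577.58056269 224.97126149 198.1453448 ] [3.14132467e+00 7.10442989e-04 1.69974757e+00] 16.293377543022245 [-0.84866347  0.6387832  -0.198517  ]
[  0.5  -1.1 138.1  -0.2]
```

View pics/w1.png

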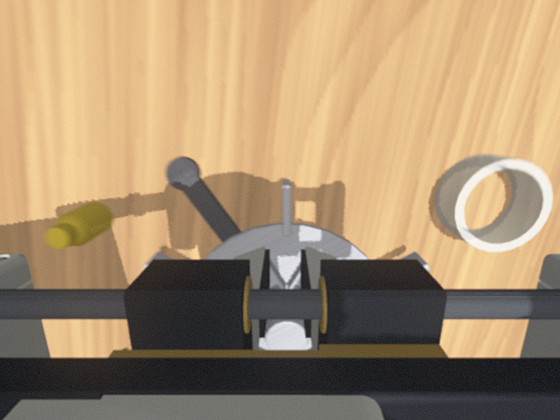

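View pics/t1.png

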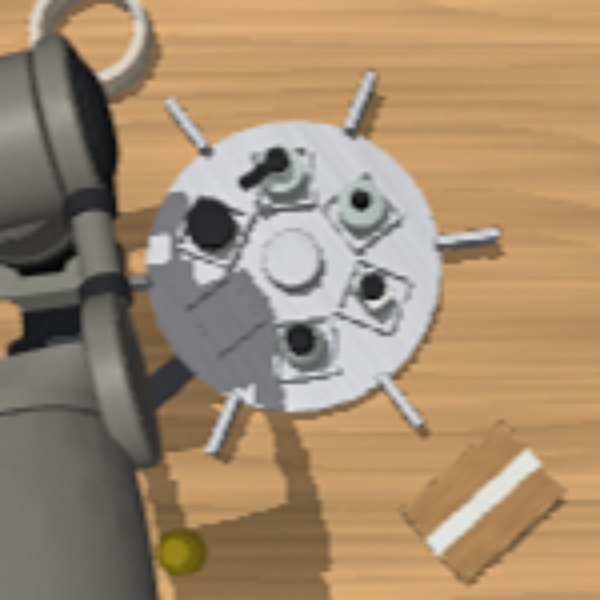

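Wrist view: the paddle is upright at columns 283–292, rows 183–235, almost centred between the fingers. The knob is at (183,171). I'll compute both in world coordinates.

```bash
cat >> h.py <<'E'
from scipy.spatial.transform import Rotation as Ro
def wz(c,o,u,v,z):
    R=Ro.from_euler("xyz",o["tcp_rot"]).as_matrix();T=c["T_tool_cam"]
    d=R@T[:3,:3]@np.array([(u-c["cx"])/c["fx"],(v-c["cy"])/c["fy"],1]);p=o["tool_pos"]+R@T[:3,3]
    return p+d*(z-p[2])/d[2]
def pol(p,ctr=C):
    return np.degrees(np.arctan2(p[1]-ctr[1],p[0]-ctr[0]))%360,np.linalg.norm(p[:2]-ctr)
E
python3 -c "
from h import *
o=bot.get_obs();c=bot.capture('wrist')
for u,v,z in [(287,184,55),(287.5,220,55),(183,171,8),(215,206,8)]:
    p=wz(c,o,u,v,z);print(p,pol(p))
"
```

```text
[573.51562415 244.94988581  55.        ] (np.float64(97.7113363582181), np.float64(157.87762524065124))
[578.26842774 212.75286052  55.        ] (np.float64(97.53325488646232), np.float64(125.33463174498073))
[470.22538465 234.75702104   8.        ] (np.float64(130.40003040101757), np.float64(192.0547996529288))
[504.4641266 202.7943895   8.       ] (np.float64(128.29123189671384), np.float64(145.62184011763165))
```

Emit:
play_rows(
  moves=[210, 0, -1, 15, 0, 210, 0, -1, 40, 0, 210, 0, -1, 65, 0, 210, 0, -1, 90, 0, 210, 0, -1, 110, 0, 210, 0, -1, 125, 0, 210, 0, -1, 134, 0, 210, 0, -1, 138, 0],
)

```text
time: 2.35
tool_pos: [572.8, 228.8, 61.6]
tcp_rot: [-3.141, -0.0, 1.707]
contact_force: [-0.9, -0.2, -0.5]
grip_width: 16.1
```

```bash
python3 -c "
from h import *
print(pol(bot.get_obs()['tool_pos']))
def arc(d,n,phi0,r=138,ctr=C):
  y=np.radians(phi0)
  for k in range(1,n+1):
    s=(k/n);a=y+np.radians(d*s)
    p=r*np.array([np.cos(a)-np.cos(y),np.sin(a)-np.sin(y)])
    print(np.round([p@[np.cos(y),np.sin(y)],p@[np.sin(y),-np.cos(y)],0,-d*s],1))
arc(24,8,97.6)
c=bot.capture('side');cv2.imwrite('pics/s2.png',cv2.resize(c['color'][175:305,185:350,::-1],None,fx=4,fy=4))"
```

```text
(np.float64(98.85987442766495), np.float64(141.945853807197))
[-0.2 -7.2  0.  -3. ]
[ -0.8 -14.4   0.   -6. ]
[ -1.7 -21.6   0.   -9. ]
[ -3.  -28.7   0.  -12. ]
[ -4.7 -35.7   0.  -15. ]
[ -6.8 -42.6   0.  -18. ]
[ -9.2 -49.5   0.  -21. ]
[-11.9 -56.1   0.  -24. ]
```

View pics/s2.png

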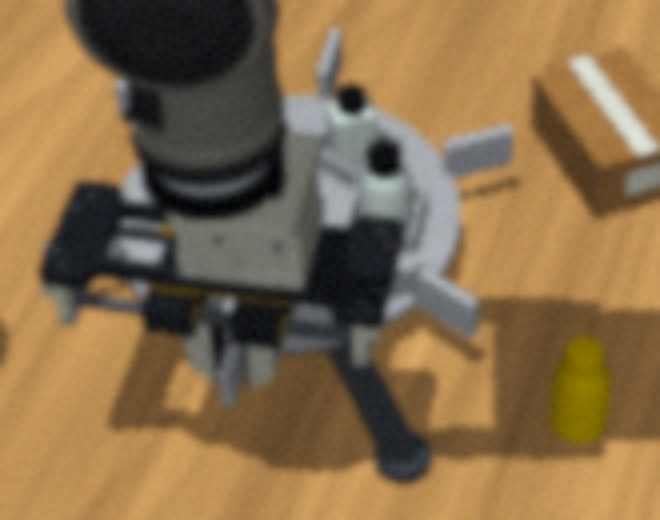

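Emit:
play_rows(
  moves=[210, 0, 0, 0, 0, 210, 0, 0, 0, 0],
)

```text
time: 2.57
tool_pos: [574.2, 228.2, 62.9]
tcp_rot: [3.14, -0.0, 1.706]
contact_force: [-0.7, 0.6, -0.3]
grip_width: 16.2
```

```bash
python3 -c "
from h import *
o=bot.get_obs();print(pol(o['tool_pos']),shift(97.6,138,60),o['contact_force'])"
```

```text
(np.float64(98.36557349967711), np.float64(141.18006326458055)) [-3.2  1.9  2.9  0.2] [-0.73987032  0.58114713 -0.31522897]
```

Emit:
play_rows(
  moves=[210, -1, -5, 1, -2, 210, -2, -11, 2, -5, 210, -3, -18, 2, -8, 210, -4.5, -26, 2, -11, 210, -6.5, -33, 2, -14, 210, -8.5, -40, 2, -17, 210, -11, -47, 2, -20, 210, -14, -54, 2, -23],
)

```text
time: 3.23
tool_pos: [522.8, 207.0, 61.1]
tcp_rot: [3.138, 0.0, 2.11]
contact_force: [0.6, 1.7, 0.3]
grip_width: 15.9
```

```bash
python3 -c "
from h import *
o=bot.get_obs();print(pol(o['tool_pos']),shift(97.6+24,138,60),o['contact_force'],o['tcp_rot'])
c=bot.capture('top');cv2.imwrite('pics/t3.png',cv2.resize(c['color'][130:280,185:335,::-1],(600,600)))"
```

```text
(np.float64(121.2475155088093), np.float64(138.5701420847689)) [-0.6 -0.8  1.1 -0.7] [0.64529669 1.73967027 0.33614378] [3.13838521e+00 4.73491642e-04 2.10952756e+00]
```

View pics/t3.png

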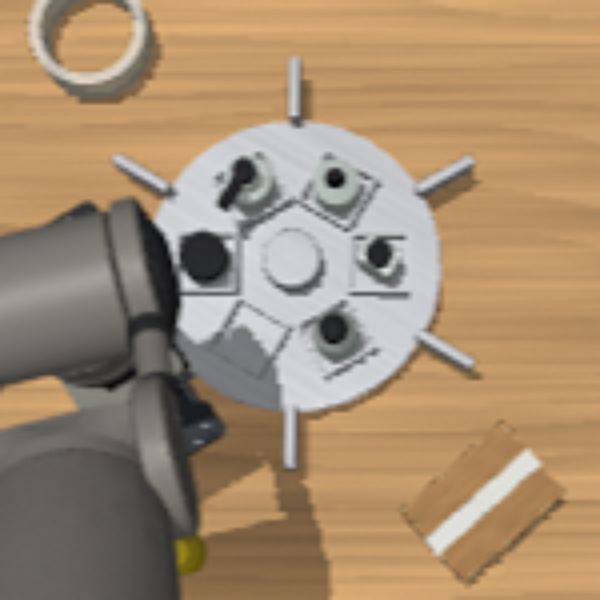

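Emit:
play_rows(
  moves=[210, -0.2, -7.2, 0, -3, 210, -0.8, -14.4, 0, -6, 210, -1.7, -21.6, 0, -9, 210, -3, -28.7, 0, -12, 210, -4.7, -35.7, 0, -15, 210, -6.8, -42.6, 0, -18, 210, -9.2, -49.5, 0, -21, 210, -12, -56, 0, -24],
)

```text
time: 3.95
tool_pos: [481.2, 167.8, 60.9]
tcp_rot: [3.139, 0.002, 2.527]
contact_force: [1.8, 0.7, 0.8]
grip_width: 16.2
```

```bash
python3 -c "
from h import *
o=bot.get_obs();print(pol(o['tool_pos']),shift(97.6+48,138,60),o['contact_force'],o['tcp_rot'])"
```

```text
(np.float64(145.06392151222164), np.float64(138.38987037255285)) [-0.4 -1.3  0.9 -0.8] [1.82883371 0.71146071 0.82366949] [3.13909761e+00 2.16863658e-03 2.52709731e+00]
```

Emit:
play_rows(
  moves=[210, -0.2, -7.2, 0, -3, 210, -0.8, -14.4, 0, -6, 210, -1.7, -21.6, 0, -9, 210, -3, -28.7, 0, -12, 210, -4.7, -35.7, 0, -15, 210, -6.8, -42.6, 0, -18, 210, -9.2, -49.5, 0, -21, 210, -12, -56, 0, -24],
)

```text
time: 4.62
tool_pos: [458.8, 114.9, 60.8]
tcp_rot: [3.14, 0.003, 2.946]
contact_force: [0.6, 1.3, 0.2]
grip_width: 16.4
```

Emit:
play_rows(
  moves=[210, -0.2, -7.2, 0, -3, 210, -0.8, -14.4, 0, -6, 210, -1.7, -21.6, 0, -9, 210, -3, -28.7, 0, -12, 210, -4.7, -35.7, 0, -15, 210, -6.8, -42.6, 0, -18, 210, -9.2, -49.5, 0, -21, 210, -12, -56, 0, -24],
)

```text
time: 5.28
tool_pos: [459.5, 57.5, 60.7]
tcp_rot: [-3.141, 0.002, -2.919]
contact_force: [1.2, 1.5, -0.2]
grip_width: 16.2
```

```bash
python3 -c "
from h import *
o=bot.get_obs();print(pol(o['tool_pos']),shift(97.6+96,138,60),o['contact_force'],o['tcp_rot'])
c=bot.capture('top');cv2.imwrite('pics/t4.png',cv2.resize(c['color'][130:280,185:335,::-1],(600,600)))"
```

```text
(np.float64(192.896091790021), np.float64(138.71925913536595)) [-0.7 -1.7  0.7 -0.8] [ 1.22643678  1.54747183 -0.17799095] [-3.14138040e+00  2.41782423e-03 -2.91861071e+00]
```

View pics/t4.png

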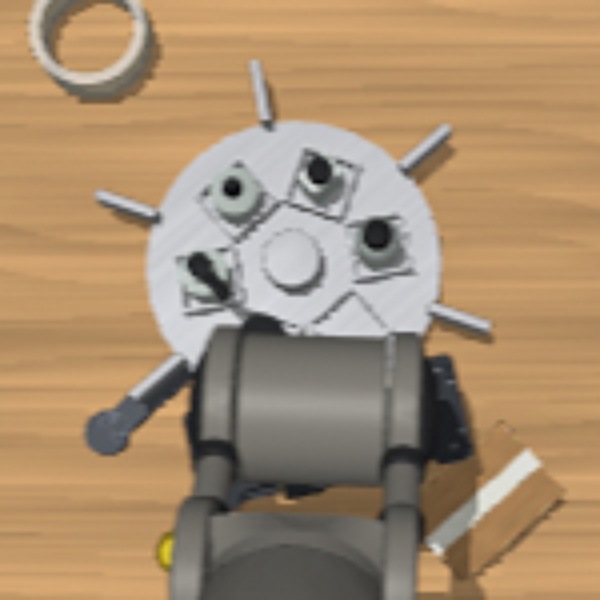

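```bash
cat >> h.py <<'E'
def crop(c,u,v,z): return onz(c,185+u/4-.375,130+v/4-.375,z)
E
python3 -c "
from h import *
c=bot.capture('top')
for u,v in [(100,196),(256,64),(448,130),(488,329)]: print(pol(crop(c,u,v,55)))
print(pol(crop(c,107,432,8)), pol(crop(c,203,262,108)))
"
```

```text
(np.float64(71.87993952870595), np.float64(152.10055329854788))
(np.float64(10.956860158943126), np.float64(151.31934831601927))
(np.float64(309.9612491575183), np.float64(151.2448236006214))
(np.float64(249.6209935441874), np.float64(154.11218597401196))
(np.float64(131.28042537370013), np.float64(190.74141559929092)) (np.float64(100.73438368903058), np.float64(62.42671126187038))
```

Emit:
play_rows(
  moves=[210, -0.2, -7.2, 0, -3, 210, -0.8, -14.4, 0, -6, 210, -1.7, -21.6, 0, -9, 210, -3, -28.7, 0, -12, 210, -4.7, -35.7, 0, -15, 210, -6.8, -42.6, 0, -18, 210, -9.2, -49.5, 0, -21, 210, -12, -56, 0, -24],
)

```text
time: 6.05
tool_pos: [482.6, 5.9, 60.2]
tcp_rot: [3.141, 0.0, -2.501]
contact_force: [-1.0, 1.0, 1.1]
grip_width: 16.3
```

Emit:
play_rows(
  moves=[210, 0, -4, 0, -2, 210, -0.3, -8, 0, -4, 210, -0.5, -12, 0, -5, 210, -0.7, -15, 0, -6, 210, -0.7, -15, 0, -6, 210, -0.7, -15, 0, -6],
)

```text
time: 6.55
tool_pos: [492.2, -5.9, 59.8]
tcp_rot: [-3.141, 0.0, -2.397]
contact_force: [1.1, -0.0, 0.4]
grip_width: 16.2
```

```bash
python3 -c "
from h import *
o=bot.get_obs();print(pol(o['tool_pos']),o['contact_force'],o['tcp_rot'])
c=bot.capture('top');cv2.imwrite('pics/t5.png',cv2.resize(c['color'][130:280,185:335,::-1],(600,600),interpolation=2))"
```

```text
(np.float64(222.63852030721313), np.float64(139.31680366464823)) [ 1.13467791 -0.03186697  0.42057477] [-3.14125627e+00  3.66038134e-04 -2.39743030e+00]
```

View pics/t5.png

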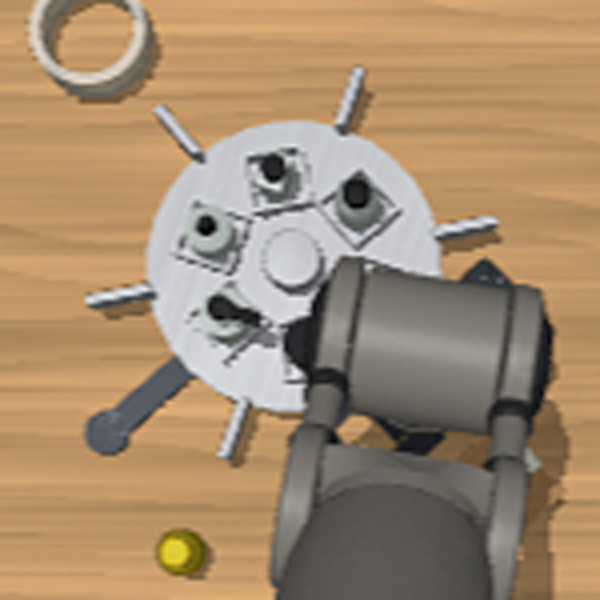

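```bash
python3 -c "
from h import *
c=bot.capture('top')
for u,v in [(89,299),(158,109),(359,71),(494,223),(226,456)]: print(pol(crop(c,u,v,55)))
print(pol(crop(c,107,432,8)), pol(crop(c,219,307,100)), crop(c,219,307,100))
"
```

```text
(np.float64(101.39297686970076), np.float64(154.1914401159477))
(np.float64(41.91608896275071), np.float64(153.04999666788478))
(np.float64(341.0596174822924), np.float64(151.1028699377818))
(np.float64(279.85724782124), np.float64(151.99064958416403))
(np.float64(161.7683298114353), np.float64(154.67143365285497))
(np.float64(131.28042537370013), np.float64(190.74141559929092)) (np.float64(130.48444996020288), np.float64(66.18769963499474)) [551.72818863 138.84118603 100.        ]
```

Five paddle tips average 41.2° mod 60, so the pump's cell is at about 131.2°; the pointer is at about 131.3°. I'll centre the gap around the paddle, lift clear and check without the arm in view.

Emit:
play_rows(
  moves=[210, 0, 1.5, 0, 0, 210, 0, 3, 0, 0, 210, 0, 3, 0, 0, 210, 0, 3, -8, 0, 210, 0, 3, -20, 0, 210, 0, 3, -40, 0, 210, 0, 3, -65, 0, 210, 0, 3, -95, 0],
)

```text
time: 7.32
tool_pos: [489.1, -3.6, 155.3]
tcp_rot: [3.14, -0.001, -2.396]
contact_force: [0.8, 0.1, 0.0]
grip_width: 16.4
```

Emit:
play_rows(
  moves=[210, 10, 0, -25, 0, 210, 25, 0, -55, 0, 210, 45, 0, -80, 0, 210, 65, 0, -100, 0, 210, 85, 0, -110, 0, 210, 100, 0, -115, 0, 210, 105, 0, -115, 0, 210, 105, 0, -115, 0],
)

```text
time: 7.98
tool_pos: [412.3, -75.4, 270.3]
tcp_rot: [-3.141, 0.001, -2.398]
contact_force: [0.3, 0.5, 0.1]
grip_width: 16.1
```

```bash
python3 -c "
from h import *
o=bot.get_obs();print(o['tool_pos'],o['contact_force'],o['tcp_rot'])
c=bot.capture('top');cv2.imwrite('pics/t6.png',cv2.resize(c['color'][130:280,185:335,::-1],(600,600),interpolation=2))
c=bot.capture('side');cv2.imwrite('pics/s6.png',cv2.resize(c['color'][175:305,185:350,::-1],None,fx=4.5,fy=4.5,interpolation=2))"
```

```text
[412.32397304 -75.38574716 270.28764247] [0.33652875 0.54845581 0.07793559] [-3.14055926e+00  6.06415399e-04 -2.39774352e+00]
```

View pics/t6.png

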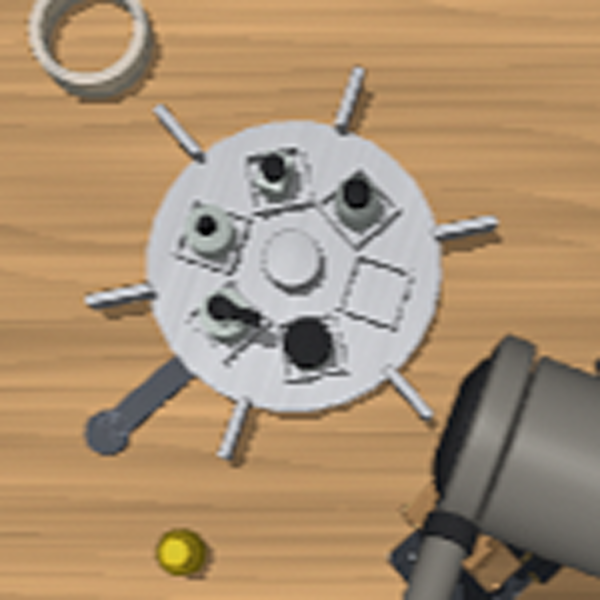

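View pics/s6.png

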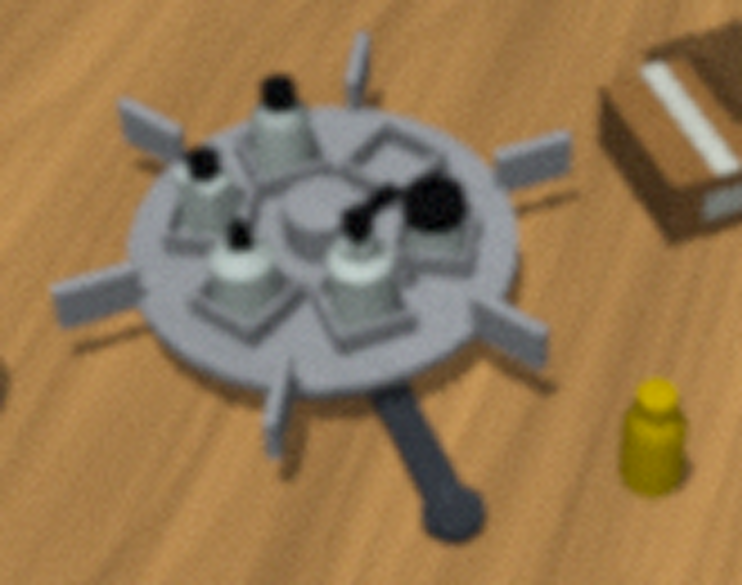

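```bash
python3 -c "
from h import *
c=bot.capture('top');s=bot.capture('side')
a=[]
for u,v in [(89,299),(158,109),(359,71),(494,223),(226,456),(430,416)]:
  p=crop(c,u,v,55);a.append(p[:2])
a=np.array(a);ctr=a.mean(0);print('centre from tips',ctr)
print('mod60',[round(pol(p,ctr)[0]%60,1) for p in a])
k=crop(c,107,432,8);k2=onz(s,185+454/4.5-.4,175+513/4.5-.4,8);print('knob',k,pol(k,ctr),'side',k2,pol(k2,ctr))
f=ctr+65*np.array([np.cos(np.radians(pol(k,ctr)[0])),np.sin(np.radians(pol(k,ctr)[0]))])
# pump head from both views (top-disc centre)
o1,d1=ray(c,185+219/4-.375,130+307/4-.375);o2,d2=ray(s,185+358/4.5-.4,175+216/4.5-.4)
t=np.linalg.lstsq(np.c_[d1,-d2],o2-o1,rcond=None)[0];q1=o1+t[0]*d1;q2=o2+t[1]*d2
print('head',q1,q2,'front',f,'d',np.linalg.norm((q1+q2)[:2]/2-f))
# body in side view: shoulder centre
for z in (70,75,80): p=onz(s,185+362/4.5-.4,175+262/4.5-.4,z);print(z,p,np.linalg.norm(p[:2]-f))
"
```

```text
centre from tips [592.61377945  88.79974869]
mod60 [np.float64(40.7), np.float64(41.3), np.float64(41.2), np.float64(40.6), np.float64(41.6), np.float64(41.2)]
knob [468.85931119 231.8401851    8.        ] (np.float64(130.86541632579454), np.float64(189.14474579982138)) side [469.60116548 233.58791096   8.        ] (np.float64(130.3513645845867), np.float64(189.98872369272186))
head [550.43358436 137.93932303 109.29432471] [552.58745332 138.46203889 109.64505767] front [550.08528942 137.95590329] d 1.4460964734662853
70 [553.7378633  134.29350216  70.        ] 5.172473110037218
75 [551.89855692 138.67887241  75.        ] 1.9520818106423043
80 [550.05925055 143.06424267  80.        ] 5.1084057427375305
```

```bash
python3 -c "
from plant import bot
print(bot.close_job())"
```

```text
the job is handed in; nothing more can be done
None
```

I turned the carousel about +123.7° (counter-clockwise from above), and the pump bottle now stands at the front in line with the pointer. I did it by holding the nearly closed fingertips either side of one rim paddle and pushing it round. Then I centred the gap, lifted the tool straight up, backed away and handed the job in at about 8 s.

**Last checks, with the arm clear of the turntable:**
- **Alignment:** the pump's cell is at about 131.1° and the pointer at about 130.4–130.9°.
- **Pump position:** the pump head, located from the top and side views together, is about 1.5 mm from the front place (limit 9 mm). That is about as fine as the 2 mm camera calibration allows.
- **Turntable at rest:** the paddles were in the same place in the pictures before and after the lift.
- **Products:** all five stand upright in their cells.
- **Bench items:** the tape, carton and yellow look-alike can looked unmoved. In the final top view the arm hid the carton, so I judged it from the side view. I did not check the black box, straightener or hairbrush again, but the tool never went near them.
- **Contact forces:** the readings I took stayed at about 2 N or less.

One reading disagreed: just after the tool went down, its measured position was 3–5 mm off the commanded one. It came back within about 1–2 mm during the push and had no visible effect.

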